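# Set the spacer and hold the board against it

### The arm

A 6-joint arm with a two-finger parallel gripper is mounted at the origin on the work surface. World frame = base frame: x ahead of the robot, y to its left, z up, the work surface at z = 0. Lengths are in mm, angles in rad, forces in N, time in s.
With the tool pointing down it reaches from about 250 to 800 mm from the base axis. Payload 3.9 kg.
Tool frame: the origin (TCP) lies at the very end of the fingers, on their centre line; the grasp point (between the pads) lies 19 mm behind it (bot.hold_point_z is the distance from the TCP to the grasp point, in mm); z points along the fingers, y is the line along which they close (so a half turn about z gives the same grasp; the last joint's range is limited). The gripper opens to 85 mm and grips with 20 to 120 N. Pads are 22 mm wide; open, the fingers measure 114 mm over their backs; the gripper's body (76 mm by 85 mm) begins 54 mm behind the grasp point. The pads swing forward as they close: fully open they stand 13 mm farther back than shut.
Start: joints at [1.273, 0.26, -0.138, 1.173, 0, 1.571], TCP at [154.04, 501.883, 231.304] pointing down, gripper open.
Joint ranges: [-2.78, 2.78], [-0.83, 1.72], [-1.28, 1.37], [-1.9, 2.12], [-1.57, 1.48], [-3.14, 3.14]. Speed limits (rad/s): [2.57, 2.57, 3.14, 3.14, 3.14, 3.14].

### API

Orientations are given as a rotation vector (axis times angle).
In Python, from plant import bot gives the robot as it stands. The module is installed in compiled form; this text tells all that it offers.
- The arm moves only by the shell command python3 -m inch 'ROWS' [FORCE]. ROWS is JSON, one flat list of numbers, 7 for each row, row after row: the shift along the tool's x, y, z in m, then the turn, a rotation vector about the tool's x, y, z in rad, then the finger opening in m, from 0 to 0.0854. In form: [dx, dy, dz, wx, wy, wz, gripper, dx, dy, dz, wx, wy, wz, gripper, ...]. A call has 1 to 12 rows; each row is the pose to reach, as a shift and turn from the pose commanded when the call began, along the tool's axes at that moment; what a row does not reach only later rows make up. A row lasts 1/12 s, in which the tool goes at most 41.7 mm and 7.16 degrees, less where a joint would pass 70% of its speed; a pose out of reach is approached as far as the arm can. A call with a gripper value outside its range is refused whole. The fingers move at their own pace and stop on an object; FORCE is the grip in N (left out, the last holds). Time passes only in rows, so rows that repeat a pose let the fingers close. It gives the time, the measured TCP pose, the force, the opening and the grip force at its end, in the units of the state.
- bot.get_obs(): the state, without advancing time (a new reading comes with each control period).
- bot.read_camera(name): name is "scene" or "top"; returns a dict with "frame" (420x560x3 uint8, red, green, blue), "K" (3x3 intrinsics, pixels), "dist" ([k1, k2, p1, p2, k3] as OpenCV has them; the pictures are not rectified), "cam_to_world" (4x4, takes a point from camera to world coordinates). Camera axes: x right, y down, z forward; pixel columns grow to the right and rows downward; lengths in mm; the calibration is good to about 2 mm. A picture is of the moment at which its call begins. There is no depth.
- bot.job_done(): hands the job in; it is judged then, once.
Trained networks look in the newest picture that a camera, given by its name, has taken for a name from the list of things; names that differ only in an ending like _2 or _b are one class to them, and where a whole thing is asked for, a point or a joint stands for the part that bears it (a point fixed in the world has none). Each returns a list of dicts, best first, with "p" (0 to 1); they miss things now and then, are a little off and sometimes report something else, mostly with a low value. They report only what shows in the picture. A call takes as long as a camera call. They do not tell look-alikes from the thing itself.
- bot.boxes_of(camera, target): "location" ([column, row] in pixels, amid what is visible of it).
- bot.regions_of(camera, target): "region" (420x560 bool, what is visible of it) and "location" ([column, row] in pixels, amid what is visible of it).
- bot.spot_point(camera, target): "location" ([column, row] in pixels: a listed point, or the origin of a listed thing).
The state is a dict: "t": time; "joint_pos": joint angles; "joint_vel": joint speeds; "tau": joint torques, N m; "ee_pos": TCP position; "eef_rot": TCP orientation; "ft_force": force on the tool from outside, world axes, zero at the start; "moment": the same for the moment, N m; "opening": finger opening in mm; "gripper_force": force on a finger pad.
Only numpy, scipy, OpenCV 4.12 (cv2) and the standard library are available. Lean on these libraries where they do the work, as an engineer would, in place of code of your own. Each camera call takes 0.05 s, during which the arm holds its last target. There are 200 camera calls.

### The job

Three boards lie loose on the assembly jig in front of its metal fence: stand the orange spacer upright by its black grip in the gap between fence and board where it fits, seated on the jig and about the middle of that board's edge, and let go of it. Then push that board from its front edge towards the fence until fence, spacer and board close up square and flush with no gap left, and finish while still holding it pressed there with a steady push of about 10 N (the program ends holding). Don't force the spacer into the tighter gaps, don't shift the other two boards, and leave everything else on the bench alone.

Things in the scene. Friction and masses are not known exactly. Their poses are not given: they have to be found in the camera images.
- jig: Grey laminate jig board fixed on the bench, 260 (x) x 350 (y) x 18 thick; origin at the centre of its underside, on the bench. Its x axis points towards the fence, square to it; its y axis runs along the fence. The boards lie on its top, 18 mm over the bench.
- fence: Straight dark steel bar fixed on the jig along its far (+x) edge, 30 (x) x 350 (y) x 20 high; origin at the centre of its underside, which lies on the jig's top, axes as the jig's. The face towards the boards is 15 mm from the origin on the -x side.
- board_short: Light wood board, loose on the jig, 96 (x) x 90 (y) x 20 thick, 0.14 kg, the shortest: its gap to the fence, 25 to 32 mm, is the only one wide enough. Origin: centre of underside; x points to the fence (up to 0.04 rad askew); front edge at x = -48, edge facing the fence at +48. Slides at 1 to 3 N; a one-point push may leave it askew, two fingertips spread along the edge square it. In any of three places, 22 mm from its neighbours.
- board_mid: Light wood board like the others, 128 (x) x 90 (y) x 20 thick, origin at the centre of its underside; gap to the fence about 9 to 16 mm, too tight. Must stay where it is.
- board_long: Light wood board like the others, 134 (x) x 90 (y) x 20 thick, origin at the centre of its underside; gap to the fence about 6 to 13 mm, too tight. Must stay where it is.
- spacer_mid (a point): Middle of the spacer, 32 mm above its underside; x across its thickness, y along it, z up. It is 64 high, standing on the bench: an orange bar 18 (x) x 70 (y) x 28 high, on its middle a black grip 14 (x) x 34 (y), from 28 to 64 mm up, to be gripped across the 14 mm. 0.09 kg, symmetrical. Starts left or right of the jig.
- offcut: Dark wood offcut, 50 x 70 x 35 high, origin at the centre of its underside; stands on the side of the jig where the spacer is not. Bystander: leave it where it is.
- screw_jar: Glass jar with yellow cap, 48 diameter x 50 high, standing on board_mid; origin at the centre of its underside. Bystander: leave it where it is.
- glue: White glue bottle with red cap, 60 diameter x 170 high, origin at the centre of its underside. Bystander: leave it where it is.
- mug: Blue mug, 80 diameter x 90 high, origin at the centre of its underside. Bystander: leave it where it is.
- hammer: Hammer lying to the right, about 300 long. Bystander: leave it where it is.
- screwdriver: Screwdriver lying to the left, about 200 long. Bystander: leave it where it is.
- brush: Bench brush lying beyond the jig, about 250 long. Bystander: leave it where it is.
Mind the look-alikes: they are no part of the job. Leave any green or red look-alike of the board_short alone.

How it is judged:
By the outcome, as a careful person would: the job done as asked, in the order asked, and still so for the second after the job is handed in, while the arm keeps its last pose, push and grip.
It also fails if it takes over 48 s, if anything falls off the work surface, if the arm or the gripper's body presses on something with over 40 N, if the wrist force passes 120 N, or if a joint passes its speed limit or range.

## Working session

There is one attempt and no reset: what is moved stays moved. The work goes in short steps, Python scripts to look and compute and a shell command to move; the robot and the scene stay as the last step left them, time stands still between calls to the robot, and variables do not carry over. Pictures are saved under pics/ and viewed, at most 10 in all, crops included, and the job is handed in when it is done.

```bash
mkdir -p pics; cat > h.py <<'E'
import numpy as np,cv2
from plant import bot
from scipy.spatial.transform import Rotation as R
def cam(n):
    c=bot.read_camera(n); return c
def w(c,uv,z):
    p=cv2.undistortPoints(np.array([[uv]],float),np.array(c["K"]),np.array(c["dist"]))[0,0]
    T=np.array(c["cam_to_world"]); d=T[:3,:3]@[p[0],p[1],1]; o=T[:3,3]
    return o+d*(z-o[2])/d[2]
def save(c,n,crop=None,s=1):
    f=c["frame"][:,:,::-1]
    if crop: x0,y0,x1,y1=crop; f=f[y0:y1,x0:x1]
    cv2.imwrite("pics/"+n,cv2.resize(f,None,fx=s,fy=s,interpolation=cv2.INTER_CUBIC))
E
python3 - <<'E'
from h import *
for n in("top","scene"):
    c=cam(n); save(c,n+"1.png",None,1.4); print(n,np.round(c["cam_to_world"],3).tolist())
    for t,z in(("jig",0),("fence",18),("board_short",18),("board_mid",18),("board_long",18),("spacer_mid",32),("offcut",0),("screw_jar",38),("glue",0),("mug",0)):
        for d in bot.spot_point(n,t)[:3]:
            print(t,round(d["p"],2),np.round(d["location"],1),np.round(w(c,d["location"],z),1))
o=bot.get_obs();print(o["ee_pos"],o["eef_rot"],o["t"],R.from_rotvec(o["eef_rot"]).as_matrix().round(3))
E
```

```text
top [[0.021, -0.992, 0.124, 403.458], [-0.999, -0.024, -0.023, -13.164], [0.026, -0.123, -0.992, 1285.392], [0.0, 0.0, 0.0, 1.0]]
jig 0.56 [254.8 225.8] [508.6  51.1   0. ]
fence 0.91 [264.  191.1] [617.6  24.5  18. ]
fence 0.68 [381.2 246.6] [ 451.2 -346.3   18. ]
fence 0.49 [287.5 232.4] [488.9 -52.3  18. ]
board_short 0.89 [218.7 209.8] [554.7 164.4  18. ]
board_short 0.89 [297.7 131.6] [814.5 -78.5  18. ]
board_short 0.32 [289.7 230.4] [495.3 -59.   18. ]
board_mid 0.84 [292.  229.1] [499.6 -66.1  18. ]
board_long 0.88 [257.9 215.2] [540.7  41.5  18. ]
spacer_mid 0.51 [151.7 244. ] [443.  361.9  32. ]
offcut 0.86 [383.8 250. ] [ 441.3 -359.2    0. ]
screw_jar 0.67 [291.  233.1] [485.7 -62.5  38. ]
glue 0.88 [164.8 175.3] [663.7 343.3   0. ]
mug 0.6 [388.1 171.3] [ 696.1 -375.6    0. ]
scene [[-0.829, 0.322, -0.457, 1165.525], [0.559, 0.495, -0.665, 892.635], [0.011, -0.807, -0.591, 835.185], [0.0, 0.0, 0.0, 1.0]]
jig 0.83 [304.4 218.1] [508.2  55.8   0. ]
fence 0.77 [268.  224.4] [625.7  40.8  18. ]
fence 0.45 [224.4 253.8] [786.5  81.1  18. ]
fence 0.3 [279.8 197. ] [523.6 -51.6  18. ]
board_short 0.83 [425.4 232.7] [278.8 311.4  18. ]
board_short 0.71 [187.8 232.9] [830.7 -48.7  18. ]
board_short 0.62 [279.7 197.6] [525.7 -49.2  18. ]
board_mid 0.63 [281.5 194.9] [513.1 -58.   18. ]
board_long 0.78 [298.7 214.2] [525.4  50.   18. ]
board_long 0.55 [312.8 240.3] [560.9 164.8  18. ]
board_long 0.45 [305.2 219.3] [523.7  79.6  18. ]
spacer_mid 0.86 [397.2 260.2] [438.1 356.5  32. ]
offcut 0.63 [246.3 151.6] [ 454.  -373.4    0. ]
screw_jar 0.51 [290.2 185.8] [479.2 -60.4  38. ]
glue 0.64 [320.3 306.3] [675.8 347.4   0. ]
mug 0.67 [183.5 173.1] [ 704.1 -363.7    0. ]
[154.0436694  501.86894776 231.32949126] [ 4.66128025e-01  3.10681593e+00 -6.47382286e-06] 1.1 [[-0.956  0.293  0.   ]
 [ 0.293  0.956 -0.   ]
 [-0.    -0.    -1.   ]]
```

View pics/top1.png

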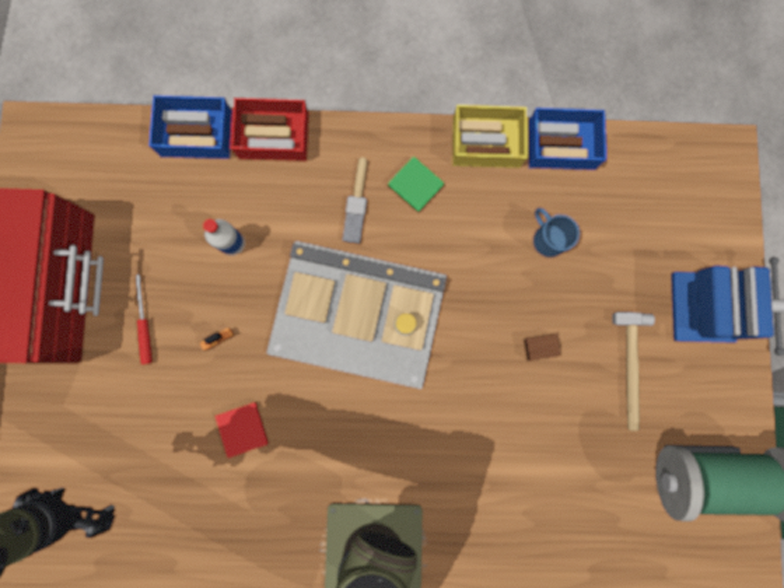

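View pics/scene1.png

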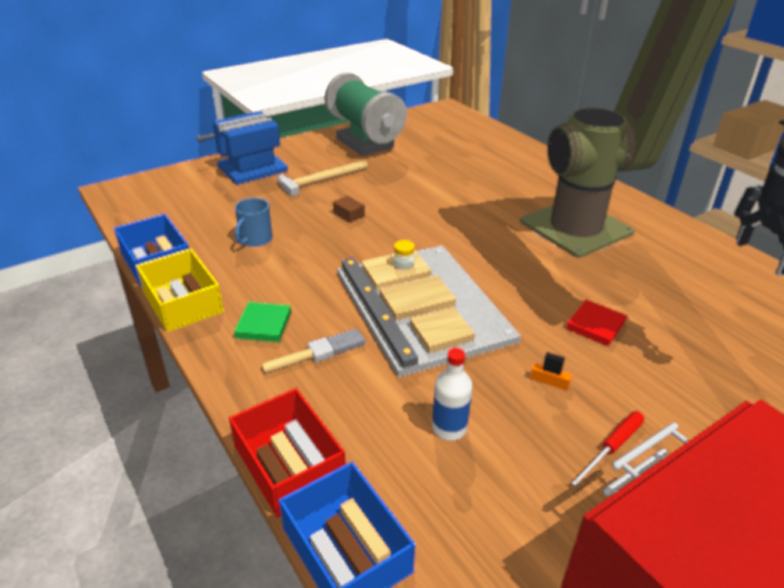

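```bash
cat >> h.py <<'E'
def rect(c,o,yaw,z,xr,yr,s):
    """resample plane z in frame (o,yaw): rows = x from xr[1] down to xr[0], cols = y from yr[1] to yr[0], s px/mm"""
    xs=np.arange(xr[1],xr[0],-1/s); ys=np.arange(yr[1],yr[0],-1/s)
    Y,X=np.meshgrid(ys,xs); ca,sa=np.cos(yaw),np.sin(yaw)
    P=np.stack([o[0]+ca*X-sa*Y,o[1]+sa*X+ca*Y,np.full_like(X,z)],-1).reshape(-1,3)
    T=np.linalg.inv(np.array(c["cam_to_world"]))
    uv=cv2.projectPoints(P,cv2.Rodrigues(T[:3,:3])[0],T[:3,3],np.array(c["K"]),np.array(c["dist"]))[0].reshape(X.shape+(2,)).astype(np.float32)
    return cv2.remap(c["frame"],uv,None,cv2.INTER_CUBIC)
E
python3 - <<'E'
from h import *
for n in("top","scene"):
    c=cam(n)
    for t,z in(("fence",38),("board_short",38),("spacer_mid",28)):
        for d in bot.regions_of(n,t)[:2]:
            v,u=np.nonzero(d["region"]); P=np.array([w(c,(a,b),z)[:2] for a,b in zip(u,v)],np.float32)
            r=cv2.minAreaRect(P); print(n,t,round(d["p"],2),len(u),np.round(d["location"],0),np.round(r[0],1),np.round(r[1],1),round(r[2],1))
    hsv=cv2.cvtColor(c["frame"],cv2.COLOR_RGB2HSV)
    I=rect(c,(625,25),-0.21,38,(-170,60),(-190,190),2); cv2.imwrite(f"pics/r_{n}.png",I[:,:,::-1])
E
```

```text
top fence 0.65 1207 [264. 193.] [612.3  27.7] [347.9  36.2] 78.6
top fence 0.25 271 [103. 246.] [461.6 513. ] [138.9  26.2] 11.7
top board_short 0.88 997 [172. 304.] [260.  286.4] [97.7 94.4] 21.0
top board_short 0.86 966 [220. 211.] [544.4 158.1] [ 94.9 101.4] 79.3
top spacer_mid 0.78 222 [154. 242.] [450.7 354. ] [30.5 75.2] 28.3
scene fence 0.75 1152 [273. 228.] [624.5  40.6] [370.2  42.7] 78.7
scene board_short 0.89 922 [187. 229.] [832.  -42.9] [114.5  95.7] 49.5
scene board_short 0.88 835 [424. 227.] [286.3 314.3] [114.7  91.2] 21.2
```

View pics/r_top.png

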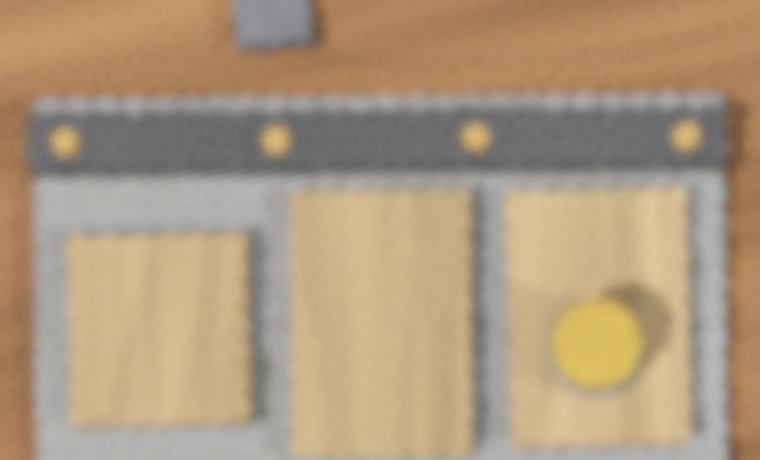

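View pics/r_scene.png

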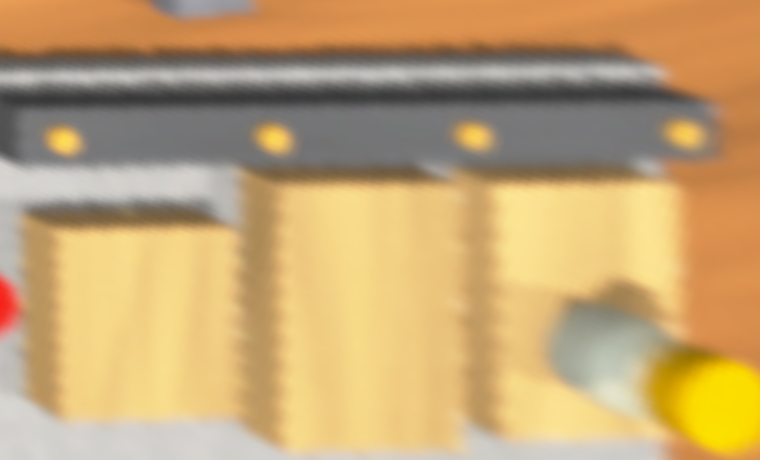

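Candidates for the short board, in top-view pixels: wood at (220,211), green at (297,131), red at (172,304). The wood one on the jig is the right one: it is squarish, about 96x90, and has the widest gap (about 30 mm, against about 8 mm for the others). The rectified crops confirm this. They show the fence face at about row 168, the board edge at about row 228 and the board middle at about column 156, so the slot centre is near world (610, 143) with the jig turned about -0.20 rad.

```bash
python3 - <<'E'
from h import *
ims=[]
for n in("top","scene"):
    c=cam(n)
    f=c["frame"]; hsv=cv2.cvtColor(f,cv2.COLOR_RGB2HSV)
    u0,v0=(154,242) if n=="top" else (395,263)
    m=np.zeros(f.shape[:2],bool); m[v0-22:v0+22,u0-25:u0+25]=1
    for nm,mm,z in(("orange",(hsv[...,0]<18)&(hsv[...,1]>215)&(hsv[...,2]>110),24),("black",hsv[...,2]<60,64),("black",hsv[...,2]<60,46)):
        v,u=np.nonzero(mm&m); 
        if len(u)<5: print(n,nm,len(u)); continue
        P=np.array([w(c,(a,b),z)[:2] for a,b in zip(u,v)],np.float32); r=cv2.minAreaRect(P)
        e,V=np.linalg.eigh(np.cov(P.T)); print(n,nm,z,len(u),P.mean(0).round(1),np.round(r[0],1),np.round(r[1],1),round(r[2],1),"pca",np.degrees(np.arctan2(V[1,1],V[0,1])).round(1))
    ims.append(cv2.resize(rect(c,(440,358),0,64,(-60,60),(-60,60),3),(400,400)))
cv2.imwrite("pics/sp.png",np.hstack(ims)[:,:,::-1])
E
```

```text
top orange 0
top black 64 35 [450.3 351.2] [451.  351.1] [11.7 27.7] 23.5 pca 114.6
top black 46 35 [451.  356.6] [451.7 356.5] [11.9 28.1] 23.5 pca 114.6
scene orange 24 285 [463.1 368.2] [462.6 366.5] [42.8 68. ] 31.4 pca 120.3
scene black 64 128 [469.6 372.6] [469.8 372.5] [40.9 27.8] 35.1 pca -139.8
scene black 46 128 [453.4 360.5] [453.6 360.4] [41.8 28.4] 35.1 pca -139.8
```

View pics/sp.png

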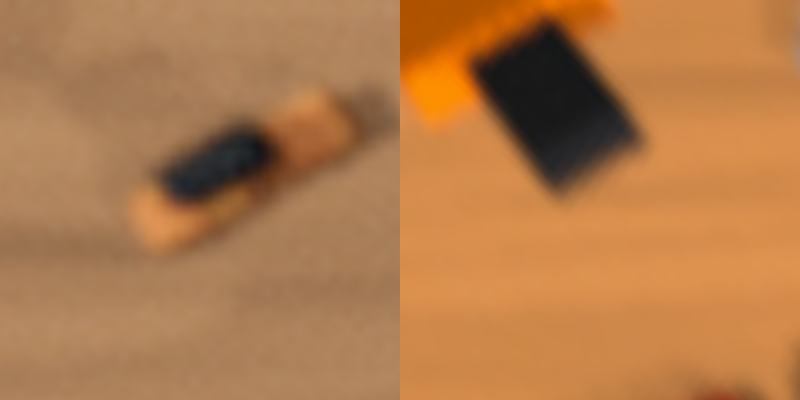

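The crops show the grip's top at about (215,165) in the left one and (590,152) in the right one. That puts the spacer at about (453,358), with its thickness axis at about 28.5°. I'm moving above it now.

```bash
python3 -m inch '[-0.033,-0.005,0.011,0,0,0.078,0.07,-0.066,-0.010,0.022,0,0,0.155,0.07,-0.098,-0.015,0.033,0,0,0.233,0.07,-0.131,-0.020,0.044,0,0,0.311,0.07,-0.164,-0.025,0.055,0,0,0.389,0.07,-0.197,-0.030,0.066,0,0,0.466,0.07,-0.230,-0.035,0.077,0,0,0.544,0.07,-0.262,-0.040,0.088,0,0,0.622,0.07,-0.295,-0.045,0.1,0,0,0.7,0.07,-0.328,-0.05,0.111,0,0,0.777,0.07,-0.328,-0.05,0.111,0,0,0.777,0.07,-0.328,-0.05,0.111,0,0,0.777,0.07]' 30
python3 - <<'E'
from h import *
ims=[]
for n in("top","scene"):
    c=cam(n); ims.append(cv2.resize(rect(c,(453,358),0,48,(-80,80),(-80,80),3),(400,400)))
cv2.imwrite("pics/sp2.png",np.hstack(ims)[:,:,::-1])
o=bot.get_obs();print(o["joint_pos"],R.from_rotvec(o["eef_rot"]).as_matrix().round(3).tolist())
E
```

```text
t: 2.6
ee_pos: [453.9, 356.6, 119.3]
eef_rot: [-1.611, -2.696, 0.002]
ft_force: [0.2, 0.4, -0.7]
opening: 69.9
gripper_force: 0.0
[ 6.68935544e-01  4.14432409e-01 -2.08092801e-01  9.48833571e-01
  5.02381900e-04  1.74326808e+00] [[-0.476, 0.879, -0.001], [0.879, 0.476, 0.0], [0.0, -0.001, -1.0]]
```

View pics/sp2.png

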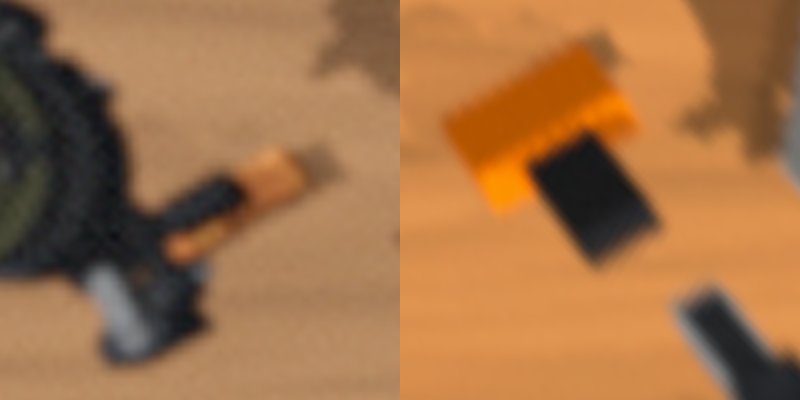

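The grip's mid-height centre is at (205,203) in the left crop and (595,200) in the right, i.e. about (452.5,358). The tool is lined up, so I'm descending and gripping.

```bash
python3 -m inch '[0.001,-0.001,0.03,0,0,0,0.07,0.001,-0.001,0.055,0,0,0,0.07,0.001,-0.001,0.075,0,0,0,0.07,0.001,-0.001,0.085,0,0,0,0.07,0.001,-0.001,0.085,0,0,0,0.05,0.001,-0.001,0.085,0,0,0,0.03,0.001,-0.001,0.085,0,0,0,0.01,0.001,-0.001,0.085,0,0,0,0.005,0.001,-0.001,0.085,0,0,0,0.005,0.001,-0.001,0.085,0,0,0,0.005,0.001,-0.001,0.085,0,0,0,0.005]' 35
```

```text
t: 3.62
ee_pos: [452.6, 359.2, 36.8]
eef_rot: [1.608, 2.698, 0.005]
ft_force: [-0.0, 1.4, 6.8]
opening: 13.3
gripper_force: 38.2
```

```bash
python3 -m inch '[0,0,-0.01,0,0,0,0.005,0,0,-0.03,0,0,0,0.005,0,0,-0.055,0,0,0,0.005,0,0,-0.08,0,0,0,0.005,0,0,-0.095,0,0,0,0.005,0,0,-0.095,0,0,0,0.005,0,0,-0.095,0,0,0,0.005]' 60
python3 - <<'E'
from h import *
c=cam("scene")
save(c,"held.png",(310,180,470,300),5)
o=bot.get_obs();print(o["ee_pos"],R.from_rotvec(o["eef_rot"]).as_matrix().round(3).tolist(),o["ft_force"])
E
```

```text
t: 4.2
ee_pos: [452.0, 358.5, 131.1]
eef_rot: [1.608, 2.698, 0.003]
ft_force: [-0.5, -0.5, -1.4]
opening: 12.9
gripper_force: 58.7
[451.18285831 357.79871982 129.83076144] [[-0.476, 0.88, -0.001], [0.88, 0.476, -0.001], [-0.0, -0.001, -1.0]] [ 0.45714596  0.04555407 -1.26768751]
```

View pics/held.png

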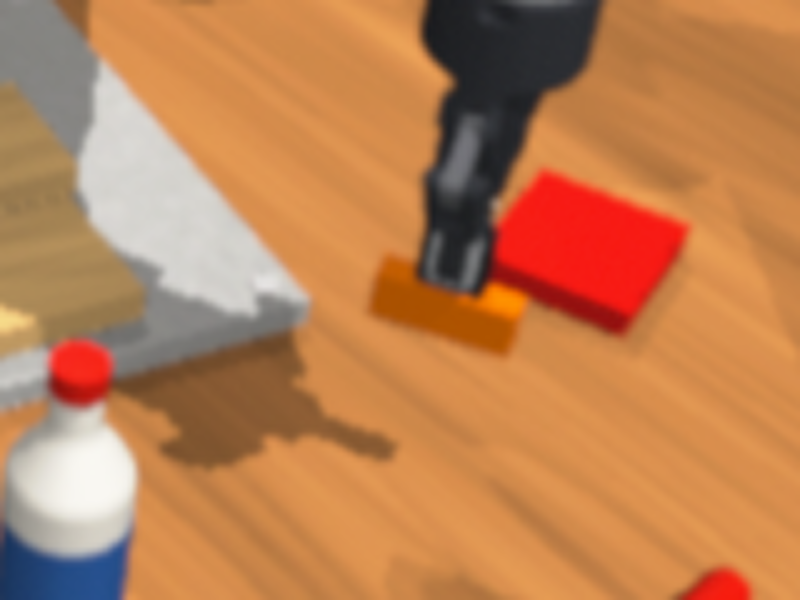

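The spacer is held upright and centred in the fingers (bar from (375,290) to (520,325) in the crop). I'm carrying it above the slot.

```bash
python3 -m inch '[-0.027,0.004,0,0,0,0.07,0.005,-0.054,0.008,0,0,0,0.14,0.005,-0.08,0.011,0,0,0,0.21,0.005,-0.107,0.015,0,0,0,0.28,0.005,-0.133,0.019,0,0,0,0.35,0.005,-0.16,0.023,0,0,0,0.42,0.005,-0.187,0.026,0,0,0,0.49,0.005,-0.213,0.03,0,0,0,0.56,0.005,-0.24,0.034,0,0,0,0.63,0.005,-0.265,0.0375,0,0,0,0.695,0.005,-0.265,0.0375,0,0,0,0.695,0.005,-0.265,0.0375,0,0,0,0.695,0.005]'
python3 -m inch '[0,0,0.02,0,0,0,0.005,0,0,0.028,0,0,0,0.005,0,0,0.028,0,0,0,0.005,0,0,0.028,0,0,0,0.005]'
python3 - <<'E'
from h import *
c=cam("scene"); save(c,"slot.png",(220,140,380,260),5)
o=bot.get_obs();print(o["ee_pos"],R.from_rotvec(o["eef_rot"]).as_matrix().round(3).tolist(),o["ft_force"])
E
```

```text
t: 5.25
ee_pos: [609.9, 141.5, 128.0]
eef_rot: [-2.432, -1.986, 0.005]
ft_force: [-0.3, 1.0, -2.1]
opening: 12.4
gripper_force: 58.7
t: 5.58
ee_pos: [608.8, 143.5, 101.0]
eef_rot: [-2.428, -1.99, 0.005]
ft_force: [-0.9, -0.0, -0.0]
opening: 12.9
gripper_force: 58.8
[609.80133314 143.63254894 101.97980177] [[0.196, 0.981, -0.001], [0.981, -0.196, -0.0], [-0.001, -0.001, -1.0]] [ 0.82164393 -0.18115561 -0.63724369]
```

View pics/slot.png

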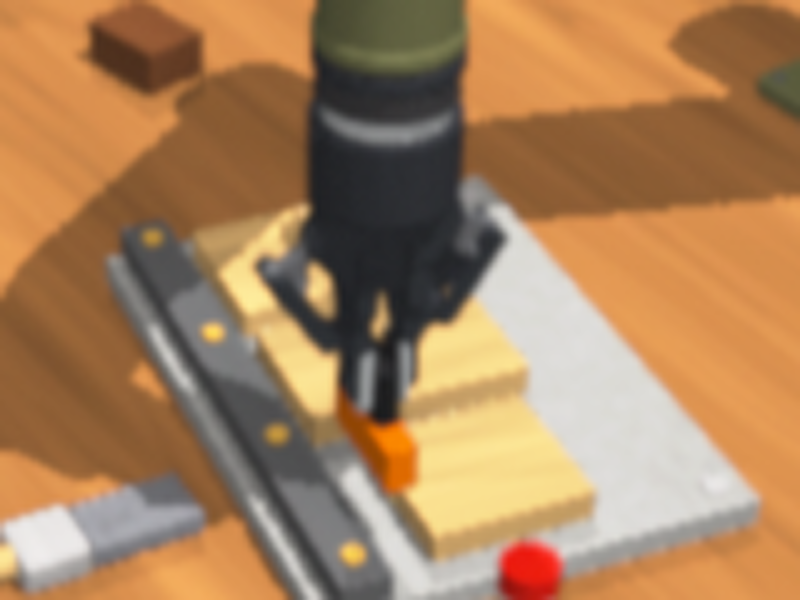

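The spacer hangs parallel to the fence over the slot (bar at (345,400)–(415,485) in the crop). I'm lowering it and watching the force.

```bash
python3 -m inch '[0,0,0.015,0,0,0,0.005,0,0,0.026,0,0,0,0.005,0,0,0.034,0,0,0,0.005,0,0,0.036,0,0,0,0.005,0,0,0.036,0,0,0,0.005]'
python3 -m inch '[0,0,0.004,0,0,0,0.005,0,0,0.008,0,0,0,0.005,0,0,0.01,0,0,0,0.005,0,0,0.01,0,0,0,0.005]'
```

```text
t: 6.05
ee_pos: [609.8, 143.0, 65.5]
eef_rot: [-2.43, -1.99, 0.003]
ft_force: [-1.3, -0.5, -1.2]
opening: 12.7
gripper_force: 58.8
t: 6.38
ee_pos: [610.4, 142.9, 55.9]
eef_rot: [-2.431, -1.99, 0.001]
ft_force: [-1.2, -0.4, -0.7]
opening: 13.4
gripper_force: 58.8
```

Nothing is touching so far. I'm continuing in small steps until it seats.

```bash
python3 -m inch '[0,0,0.002,0,0,0,0.005,0,0,0.002,0,0,0,0.005,0,0,0.002,0,0,0,0.005]'
python3 -m inch '[0,0,0.002,0,0,0,0.005,0,0,0.002,0,0,0,0.005,0,0,0.002,0,0,0,0.005]'
```

```text
t: 6.63
ee_pos: [610.9, 143.0, 54.9]
eef_rot: [2.431, 1.989, 0.001]
ft_force: [-1.4, -0.1, 2.2]
opening: 13.1
gripper_force: 59.2
t: 6.88
ee_pos: [611.0, 143.0, 54.9]
eef_rot: [2.431, 1.989, 0.002]
ft_force: [-4.8, -1.6, 14.1]
opening: 12.8
gripper_force: 61.0
```

```bash
python3 - <<'E'
from h import *
c=cam("scene"); save(c,"seat.png",(250,180,360,262),7)
c2=cam("top");
for i in range(3):
    o=bot.get_obs();print(o["ee_pos"].round(1) if hasattr(o["ee_pos"],'round') else o["ee_pos"],o["ft_force"]); cam("top")
E
```

```text
[610.9 143.   54.8] [-5.02739209 -2.19543906 13.76495972]
[611.  143.   54.8] [-4.21847381 -1.73740044 12.73864455]
[611.  143.   54.9] [-4.49693205 -1.55886141 13.55463745]
```

It is seated: the TCP at 54.9 matches the pick height plus the 18 mm jig. I'm easing off, releasing and rising.

```bash
python3 -m inch '[0,0,-0.002,0,0,0,0.005,0,0,-0.002,0,0,0,0.005,0,0,-0.002,0,0,0,0.02,0,0,-0.002,0,0,0,0.035,0,0,-0.002,0,0,0,0.04,0,0,-0.002,0,0,0,0.04,0,0,-0.002,0,0,0,0.04]'
python3 -m inch '[0,0,-0.015,0,0,0,0.04,0,0,-0.035,0,0,0,0.04,0,0,-0.06,0,0,0,0.04,0,0,-0.09,0,0,0,0.04,0,0,-0.09,0,0,0,0.04,0,0,-0.09,0,0,0,0.04]'
python3 - <<'E'
from h import *
c=cam("scene"); a=c["frame"][175:265,250:350]
cv2.imwrite("pics/rel.png",cv2.resize(a,None,fx=6.5,fy=6.5,interpolation=2)[:,:,::-1])
o=bot.get_obs();print(o["ee_pos"],R.from_rotvec(o["eef_rot"]).as_matrix().round(3).tolist(),o["ft_force"],o["joint_pos"])
E
```

```text
t: 7.72
ee_pos: [610.6, 143.1, 54.0]
eef_rot: [-2.431, -1.99, 0.0]
ft_force: [0.6, 0.1, 0.3]
opening: 40.1
gripper_force: 0.0
t: 8.22
ee_pos: [612.5, 143.4, 146.6]
eef_rot: [2.429, 1.988, 0.007]
ft_force: [-0.6, -1.0, -0.0]
opening: 40.2
gripper_force: 0.0
[611.11009364 143.12274305 144.79516643] [[0.198, 0.98, 0.001], [0.98, -0.198, 0.0], [0.001, 0.001, -1.0]] [-0.69956832 -0.33647252 -0.62714762] [ 2.30070741e-01  4.77748979e-01 -3.30989918e-02  1.05848355e+00
 -3.10882622e-05  1.99986475e+00]
```

View pics/rel.png

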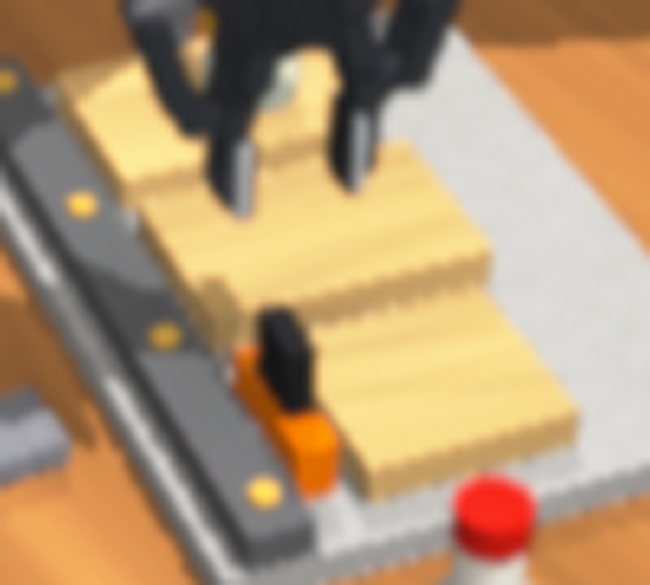

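The spacer stands upright in the gap, seated and free (grip at (285,355) in the crop). Next I swing the tool 90° and go in front of the board's front edge.

```bash
python3 -m inch '[0,-0.012,0,0,0,-0.11,0.05,0,-0.025,0,0,0,-0.22,0.05,0,-0.04,0,0,0,-0.33,0.05,0,-0.055,0,0,0,-0.44,0.05,0,-0.07,0,0,0,-0.55,0.05,0,-0.085,0,0,0,-0.66,0.05,0,-0.1,0,0,0,-0.77,0.05,0,-0.115,0,0,0,-0.88,0.05,0,-0.13,0,0,0,-0.99,0.05,0,-0.14,0,0,0,-1.1,0.05,0,-0.14,0,0,0,-1.2,0.05,0,-0.14,0,0,0,-1.2,0.05]'
python3 -m inch '[0,0,0.01,0,0,-0.1,0.05,0,0,0.02,0,0,-0.2,0.05,0,0,0.04,0,0,-0.3,0.05,0,0,0.06,0,0,-0.371,0.05,0,0,0.08,0,0,-0.371,0.05,0,0,0.09,0,0,-0.371,0.05,0,0,0.09,0,0,-0.371,0.05,0,0,0.09,0,0,-0.371,0.05]'
python3 - <<'E'
from h import *
o=bot.get_obs();M=R.from_rotvec(o["eef_rot"]).as_matrix();print(o["ee_pos"],M.round(3).tolist(),o["ft_force"],o["joint_pos"])
a=-0.20; d=np.array(o["ee_pos"][:2])-[625,25]; y=-.21; print("frame xy",d@[np.cos(y),np.sin(y)],d@[-np.sin(y),np.cos(y)])
for n in("top","scene"):
    c=cam(n)
    I=rect(c,(625,25),-0.21,38,(-170,60),(-190,190),2)
    cv2.imwrite(f"pics/p_{n}.png",I[:,:450,::-1])
cv2.imwrite("pics/p.png",np.hstack([cv2.resize(cv2.imread(f"pics/p_{n}.png"),None,fx=.88,fy=.88) for n in("top","scene")]))
E
```

```text
t: 9.27
ee_pos: [471.5, 170.3, 142.8]
eef_rot: [-0.879, -3.013, 0.003]
ft_force: [-0.8, 1.1, -0.5]
opening: 50.0
gripper_force: 0.0
t: 9.93
ee_pos: [472.5, 170.2, 53.1]
eef_rot: [-0.314, -3.123, 0.002]
ft_force: [0.4, 1.0, 0.4]
opening: 50.1
gripper_force: 0.0
[472.50168731 170.23003408  53.13699687] [[-0.98, 0.199, -0.003], [0.199, 0.98, -0.001], [0.003, -0.002, -1.0]] [0.43813534 1.00706058 0.39225211] [ 3.45806070e-01  3.70796866e-01 -4.87653356e-01  7.15326553e-01
 -1.25713269e-05  5.46488132e-01]
frame xy -179.42270261058522 110.24968008961295
```

View pics/p.png

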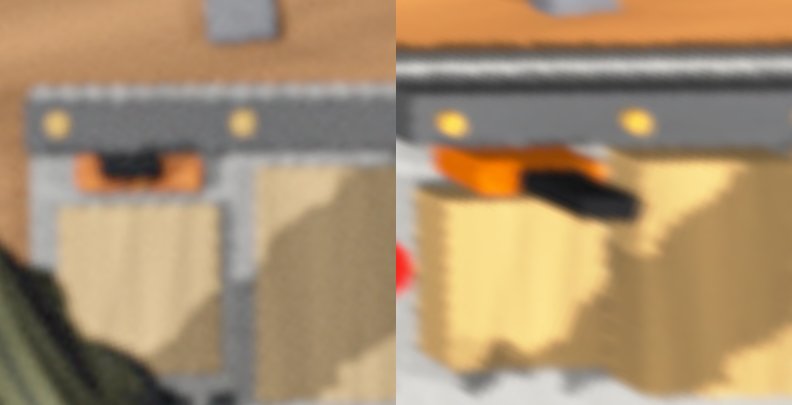

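The spacer is centred on the board's edge (spacer columns 78–203, board columns 58–220 in the left crop). I'm lowering the fingertips and approaching the front edge.

```bash
python3 -m inch '[0,0,0.015,0,0,0,0.05,0,0,0.025,0,0,0,0.05,0,0,0.029,0,0,0,0.05,0,0,0.029,0,0,0,0.05,-0.004,0,0.029,0,0,0,0.05,-0.008,0,0.029,0,0,0,0.05,-0.011,0,0.029,0,0,0,0.05,-0.013,0,0.029,0,0,0,0.05,-0.013,0,0.029,0,0,0,0.05]'
python3 -m inch '[-0.002,0,0,0,0,0,0.05,-0.004,0,0,0,0,0,0.05,-0.006,0,0,0,0,0,0.05,-0.008,0,0,0,0,0,0.05,-0.008,0,0,0,0,0,0.05]'
```

```text
t: 10.78
ee_pos: [487.4, 168.2, 25.8]
eef_rot: [0.312, 3.125, 0.001]
ft_force: [-0.6, 0.5, -0.5]
opening: 49.9
gripper_force: 0.0
t: 11.2
ee_pos: [494.2, 166.4, 25.2]
eef_rot: [0.312, 3.126, -0.0]
ft_force: [-0.4, 0.7, -0.5]
opening: 50.1
gripper_force: 0.5
```

```bash
python3 -m inch '[-0.001,0,0.003,0,0,0,0.05,-0.002,0,0.003,0,0,0,0.05,-0.004,0,0.003,0,0,0,0.05,-0.006,0,0.003,0,0,0,0.05,-0.006,0,0.003,0,0,0,0.05]'
python3 -m inch '[-0.001,0,0,0,0,0,0.05,-0.002,0,0,0,0,0,0.05,-0.003,0,0,0,0,0,0.05,-0.004,0,0,0,0,0,0.05,-0.005,0,0,0,0,0,0.05,-0.005,0,0,0,0,0,0.05]'
```

```text
t: 11.62
ee_pos: [500.4, 165.2, 22.2]
eef_rot: [0.312, 3.126, -0.0]
ft_force: [-0.6, -0.1, -0.8]
opening: 50.0
gripper_force: 0.2
t: 12.12
ee_pos: [502.0, 164.9, 22.2]
eef_rot: [-0.31, -3.121, -0.002]
ft_force: [-7.3, 3.2, 6.3]
opening: 50.2
gripper_force: 3.9
```

I've used up my picture views, so I'm checking numerically whether the board has moved, from edge profiles in the rectified views.

```bash
cat > prof.py <<'E'
from h import *
def show(I,tag):
    h=cv2.cvtColor(I,cv2.COLOR_RGB2HSV).astype(int)
    for cc in(80,110,190,215):
        s=np.median(h[:,cc-4:cc+5],axis=1); 
        print(tag,cc,"SV:"," ".join(f"{int(s[r,1])}/{int(s[r,2])}" for r in list(range(150,250,8))), "|"," ".join(f"{int(s[r,1])}/{int(s[r,2])}" for r in range(376,450,6)))
if __name__=="__main__":
    show(cv2.imread("pics/r_scene.png")[:,:,::-1].copy(),"old")
    c=cam("scene"); show(rect(c,(625,25),-0.21,38,(-170,60),(-190,190),2),"new")
    for n,z in(("top",18),("scene",18)):
        c=cam(n)
        for t in("board_short","board_mid","board_long"): print(n,t,[(round(d["p"],2),w(c,d["location"],z)[:2].round(1)) for d in bot.spot_point(n,t)[:3]])
    o=bot.get_obs();print(o["ee_pos"],o["ft_force"],o["moment"],o["t"])
E
python3 prof.py
```

```text
old 80 SV: 75/166 12/130 5/163 7/205 8/211 9/208 6/179 20/126 90/119 124/134 128/207 116/244 114/245 | 116/244 116/244 116/243 116/243 116/243 116/243 109/242 79/235 37/223 12/214 7/213 7/214 7/213
old 110 SV: 4/121 4/125 5/165 9/205 8/212 7/209 7/186 26/125 98/117 125/139 126/218 115/245 114/246 | 117/241 116/241 117/240 119/241 118/240 116/240 108/239 83/233 41/218 11/208 7/210 7/211 6/211
old 190 SV: 4/117 2/129 6/178 7/210 7/210 9/207 9/174 28/128 100/115 125/144 124/227 117/244 116/244 | 119/240 119/241 118/241 117/241 116/242 115/242 103/241 65/232 23/219 7/212 7/211 7/213 7/214
old 215 SV: 2/116 2/123 3/156 5/187 7/189 7/190 7/185 8/169 16/157 98/156 124/226 117/242 117/242 | 119/241 118/240 119/239 121/239 121/239 118/239 103/235 66/225 23/214 7/212 7/213 7/212 7/210
new 80 SV: 83/166 28/119 122/150 238/214 255/222 255/222 212/218 136/237 111/249 111/249 111/249 110/248 110/248 | 124/148 124/152 114/152 79/132 40/90 5/51 25/41 29/44 13/59 2/113 6/183 5/218 5/222
new 110 SV: 2/117 7/110 101/129 242/210 255/249 255/250 255/252 199/254 132/251 110/249 109/250 109/250 109/250 | 1
[... 257 characters left out ...]
6/161 3/85
new 215 SV: 2/115 11/105 107/131 223/183 233/180 203/94 36/21 0/22 8/33 17/46 34/54 111/135 119/232 | 125/167 120/168 98/167 62/143 28/90 0/47 15/35 15/35 15/36 13/40 4/60 3/89 3/96
top board_short [(0.84, array([818.1, -75.6])), (0.69, array([558.9, 159.3]))]
top board_mid [(0.81, array([503.3, -63.6]))]
top board_long [(0.79, array([533.3,  48.5]))]
scene board_short [(0.78, array([564.5, 162. ])), (0.72, array([834.6, -42.1])), (0.17, array([ 481. , -330.4]))]
scene board_mid [(0.75, array([519.2, -45.6]))]
scene board_long [(0.81, array([513.3,  41.2]))]
[501.99562709 164.86570938  22.18820612] [-7.8217664   2.1374396   4.46452676] [ 0.43810144  1.43549214 -0.04535757] 12.5667
```

The board's front edge moved about 12 mm (row 419 to 395), which is what the gap allowed. Orange now meets wood directly and the push has stalled at about 8 N with almost no yaw moment. I'm pressing a little firmer.

```bash
python3 -m inch '[-0.001,0,0,0,0,0,0.05,-0.002,0,0,0,0,0,0.05,-0.002,0,0,0,0,0,0.05,-0.002,0,0,0,0,0,0.05,-0.002,0,0,0,0,0,0.05,-0.002,0,0,0,0,0,0.05]'
```

```text
t: 13.07
ee_pos: [502.0, 164.8, 22.2]
eef_rot: [-0.309, -3.118, -0.003]
ft_force: [-11.0, 4.6, 8.9]
opening: 50.1
gripper_force: 5.9
```

```bash
python3 -m inch '[0.0005,0,-0.0005,0,0,0,0.05,0.0005,0,-0.001,0,0,0,0.05,0.0005,0,-0.001,0,0,0,0.05,0.0005,0,-0.001,0,0,0,0.05,0.0005,0,-0.001,0,0,0,0.05]'
python3 - <<'E'
from h import *
F=[]
for i in range(8):
    c=cam("scene"); o=bot.get_obs(); F.append(list(o["ft_force"])+list(o["moment"]))
F=np.array(F); print(F.mean(0).round(2),F.std(0).round(2),o["ee_pos"],"push",-F[:,:3].mean(0)@[.98,-.199,0])
from prof import show
I=rect(c,(625,25),-0.20,38,(-170,60),(-190,190),2)
h=cv2.cvtColor(I,cv2.COLOR_RGB2HSV).astype(int)
# orange/wood boundary row per column, wood/other front row, fence/orange boundary
for cc in range(70,240,15):
    s=np.median(h[:,cc-3:cc+4],axis=1)[:,1:3]
    print(cc,"|"," ".join(f"{int(a)}/{int(b)}" for a,b in s[152:220:5]))
for t in("board_mid","board_long","screw_jar"): print(t,[(round(d["p"],2),w(c,d["location"],18)[:2].round(1)) for d in bot.spot_point("scene",t)[:1]])
E
```

```text
t: 13.48
ee_pos: [501.9, 164.7, 22.3]
eef_rot: [-0.309, -3.118, -0.001]
ft_force: [-8.3, 4.3, 0.8]
opening: 49.8
gripper_force: 4.3
[-8.09  3.86  0.98  0.72  1.61  0.02] [0.44 0.5  0.6  0.03 0.03 0.03] [501.91647489 164.65529382  22.26351958] push 8.694667841398676
70 | 96/170 53/130 118/154 194/196 249/219 255/223 255/222 248/215 211/196 153/193 125/228 114/246 111/248 111/249
85 | 13/115 16/109 86/127 182/171 246/215 255/229 255/226 255/224 250/227 217/231 168/237 126/246 112/249 110/249
100 | 2/111 16/110 78/118 184/158 248/216 255/247 255/249 255/248 255/249 255/253 218/253 165/250 126/249 111/249
115 | 2/113 7/108 69/119 176/161 245/221 255/248 255/250 255/250 255/251 255/252 222/253 159/253 121/251 109/250
130 | 4/117 12/107 89/115 193/151 247/201 255/235 255/237 255/229 253/228 249/240 214/251 167/252 128/251 111/251
145 | 5/102 25/91 113/102 194/130 236/149 234/142 206/110 165/79 148/69 148/74 146/105 142/169 131/226 118/243
160 | 3/88 33/86 123/108 203/136 236/147 233/129 194/79 78/36 35/29 17/30 15/33 81/57 118/116 126/198
175 | 3/89 40/89 120/108 195/131 232/141 228/121 196/74 96/32 21/25 18/27 17/30 16/31 55/43 110/95
190 | 0/85 36/85 122/107 200/140 240/159 235/138 200/84 98/34 36/22 12/21 20/25 18/30 16/31 35/36
205 | 3/90 32/90 108/109 184/138 230/165 235/166 217/121 169/59 23/23 23/22 12/21 20/26 16/32 15/37
220 | 4/118 4/118 40/133 117/164 198/200 231/215 226/192 215/145 193/86 106/36 23/22 11/24 8/34 12/45
235 | 0/122 2/126 23/143 55/177 103/208 150/225 171/229 167/215 172/181 168/111 115/44 21/24 8/33 6/44
board_mid [(0.86, array([517.8, -55.4]))]
board_long [(0.86, array([523.2,  47.4]))]
screw_jar [(0.79, array([469.2, -76.3]))]
```

```bash
python3 -m inch '[-0.0004,0.0003,0,0,0,0,0.05,-0.0004,0.0003,0,0,0,0,0.05,-0.0004,0.0003,0,0,0,0,0.05,-0.0004,0.0003,0,0,0,0,0.05]'
python3 - <<'E'
from h import *
F=[]
for i in range(8):
    cam("top"); F.append(bot.get_obs()["ft_force"])
F=np.mean(F,0); print(F.round(2),"push",-F@[.98,-.199,0],"lat",F@[.199,.98,0])
E
```

```text
t: 14.37
ee_pos: [501.9, 164.7, 22.3]
eef_rot: [-0.309, -3.118, -0.001]
ft_force: [-9.4, 3.9, 2.3]
opening: 49.7
gripper_force: 4.7
[-8.99  3.56  2.25] push 9.517832500392725 lat 1.6997709979840177
```

The push is steady at about 9.5 N with everything closed up, so I'm handing in.

```bash
python3 -c "from plant import bot; print(bot.job_done())"
```

```text
the job is handed in; nothing more can be done
None
```

The spacer stands seated in the gap between the fence and the short board. The board is closed up against it square and flush by the camera edge profiles, and the arm is still pressing at about 9.5 N; the job was handed in at about 15 s, and the result was not reported back.

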